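# Switch on the balance, shut its draught shield and tare the beaker

### The arm

A 6-joint arm with a two-finger parallel gripper is mounted at the origin on the work surface. World frame = base frame: x ahead of the robot, y to its left, z up, the work surface at z = 0. Lengths are in m, angles in rad, forces in N, time in s.
With the tool pointing down it reaches from about 0.3 to 0.75 m from the base axis. Payload 8.5 kg.
Tool frame: the origin (TCP) lies at the very end of the fingers, on their centre line; the grasp point (between the pads) lies 19 mm behind it; z points along the fingers, x is the direction in which the jaws open and shut, and the axes are right-handed (so a half turn about z gives the same grasp; the last joint's range is limited). The gripper opens to 85 mm and grips with 20 to 120 N. Pads are 22 mm wide; open, the fingers measure 114 mm over their backs; the gripper's body (76 mm by 85 mm) begins 54 mm behind the grasp point. The pads swing forward as they close: fully open they stand 13 mm farther back than shut.
Start: joints at [-1.456, 0.381, 1.297, -0, 1.464, -0.215], TCP at [0.178, -0.52, 0.231] pointing down, gripper open.
Joint ranges: [-3.11, 3.11], [-0.89, 2.33], [0.22, 2.48], [-1.42, 4.56], [0.17, 2.85], [-2.88, 2.88]. Speed limits (rad/s): [2.39, 2.39, 3.14, 3.14, 3.14, 3.14].

### API

Orientations are given as a 3x3 rotation matrix whose columns are the frame's x, y, z axes.
In Python, from cell import * gives the robot as it stands.
- The arm moves only by the tool apply_moves, never from a script. Its argument "moves" is one flat list of numbers, 5 for each row, row after row: the shift along the tool's x, y, z in m, then the turn about the tool's z in rad, then the gripper's target within -1 to 1 (fully open at 1, half-way at 0, shut at -1). In form: [tx, ty, tz, turn, hand, tx, ty, tz, turn, hand, ...]. A call has 1 to 20 rows; each row shifts and turns the pose as measured when the row begins, along the tool's axes as they then stand; what a row does not reach is not made up. A row lasts 1/10 s, in which the tool goes at most 50 mm and 8.59 degrees, less where a joint would pass 70% of its speed; a pose out of reach is approached as far as the arm can. A call with a gripper value outside its range is refused whole. The fingers move at their own pace and stop on an object; "newtons" is the grip in N (left out, the last holds). Time passes only in rows, so rows that do not move let the fingers close. It gives the time, the measured TCP pose, the force and the opening at its end, in the units of the state.
- observe(): the state, without advancing time (a new reading comes with each control period).
- snapshot(name): name is "scene" or "top" or "wrist"; returns (picture, depth): 480x640x3 uint8, red, green, blue; 480x640 float32, m along the optical axis (not along the pixel's ray), 0 where there is no reading.
- camera_params(name): a dict with "fx", "fy", "cx", "cy" (pixels), "rvec" (rotation vector, rad) and "tvec" (3), from world to camera coordinates, as OpenCV has them. Camera axes: x right, y down, z forward; pixel columns grow to the right and rows downward; lengths in m; the calibration is good to about 2 mm. The wrist camera is an equidistant fisheye: a pixel r from the principal point sees the ray r / f radians off the axis. A picture is of the moment at which its call begins: read the wrist's pose just before it. camera_params takes no time and is no camera call; for the wrist camera it gives the pose at the moment of the call.
- hand_in(): hands the job in, once; it reports no verdict.
The state is a dict: "time_s": time; "joint_pos": joint angles; "joint_vel": joint speeds; "joint_torque": joint torques, N m; "eef_pos": TCP position; "tcp_rot": TCP orientation; "contact_force": force on the tool from outside, world axes, zero at the start; "ft_torque": the same for the moment, N m; "opening": opening from 0.0 (shut) to 1.0 (fully open).
Only numpy, scipy, OpenCV 4.12 (cv2) and the standard library are available. Lean on these libraries where they do the work, as an engineer would, in place of code of your own. Each camera call takes 0.05 s, during which the arm holds its last target. There are 200 camera calls.

### The job

Get the laboratory balance ready for weighing into the beaker that stands on its pan: with the closed fingertips press its ON key (the small round key at the left end of the key row, as seen by someone facing the panel) fully down and let it come up again, then push the glass sliding top of the draught shield fully shut by its handle, gently and without gripping it, and only then press the TARE key (the wide bar at the right end of the row) fully down and let it come up. Do not press the two small square keys between them, do not touch or shift the beaker, and leave the dropper bottle, the capped bottle and the paper cup beside the balance where they stand.

Things in the scene. Friction and masses are not known exactly. Their poses are not given: they have to be found in the camera images.
- balance: White balance, fixed, 205 mm wide (y), 320 deep (x). Origin: centre of its underside; x points front to rear, y to its left seen from the front. Front panel slopes down to the user by 11 degrees (64 to 42 mm high), key row 125 mm before the origin. Behind it a glass draught shield: walls from x -40 to +135 mm, 175 mm wide, top edge 146 mm above the bench; pan and beaker inside.
- on_key_top (a point): Centre of the top of the ON key: round, 20 mm across, standing 7 mm out of the panel, left end of the row (76 mm left of the balance's middle).
- on_key (a joint): Spring key, slides square to the sloping panel; joint in m, 0 = up, 0.004 = fully down. It starts to give at about 2 N, is fully down at about 4.5 N, and springs up again when let go.
- tare_key_top (a point): Centre of the top of the TARE key: a bar 54 mm wide (balance y) by 20 mm, standing 7 mm out of the panel, right end of the row (62 mm right of the middle).
- tare_key (a joint): Spring key, slides square to the sloping panel; joint in m, 0 = up, 0.004 = fully down. It starts to give at about 2 N, is fully down at about 4.5 N, and springs up again when let go.
- unit_key_top (a point): Centre of the top of a small square key, 13 by 13 mm, standing 7 mm out, 34 mm left of the middle; not to be pressed.
- unit_key (a joint): Spring key, slides square to the sloping panel; joint in m, 0 = up, 0.004 = fully down. It starts to give at about 2 N, is fully down at about 4.5 N, and springs up again when let go. Not to be pressed.
- print_key_top (a point): Centre of the top of a small square key, 13 by 13 mm, standing 7 mm out, on the middle of the row; not to be pressed.
- print_key (a joint): Spring key, slides square to the sloping panel; joint in m, 0 = up, 0.004 = fully down. It starts to give at about 2 N, is fully down at about 4.5 N, and springs up again when let go. Not to be pressed.
- shield_handle (a point): Centre of the upright grip strip on the sliding glass top: 70 mm wide (balance y), 10 mm thick (balance x), rising 24 mm above the glass, whose face is 148 mm above the bench; this point is 12 mm above the glass. The glass reaches 20 mm in front of the strip and 152 mm behind it. Pushed towards the balance's front (its -x) to shut.
- shield_top (a joint): Sliding glass top, in m: 0 = fully shut (end stop), positive = slid open towards the rear, at most 0.10. Starts 0.055 to 0.095 open. Slides with about 1.5 N of friction and stays where it is left.
- beaker: Small empty glass beaker, 50 mm across, 54 mm high, on the pan inside the shield (its rim 128 mm above the bench, 15 mm below the underside of the sliding top). Origin: centre of its underside. Not to be touched.
- dropper: Green glass dropper bottle with rubber bulb, 29 mm across, 96 mm high, beside the balance. Origin: centre of its underside. Leave alone.
- bottle: Clear glass bottle with a black cap, 52 mm across, 115 mm high, beside the balance. Origin: centre of its underside. Leave alone.
- cup: White paper cup, 72 mm across, 85 mm high, beside the balance. Origin: centre of its underside. Leave alone.

How it is judged:
By the outcome, as a careful person would: the job done as asked, in the order asked, and still so for the second after the job is handed in, with the robot touching nothing.
It also fails if it takes over 48 s, if anything falls off the work surface, if the arm or the gripper's body presses on something with over 40 N, if the wrist force passes 120 N, or if a joint passes its speed limit or range.

## Working session

There is one attempt and no reset: what is moved stays moved. The work goes in short steps, Python scripts to look and compute and a tool call to move; the robot and the scene stay as the last step left them, time stands still between calls to the robot, and variables do not carry over. Pictures are saved under pics/ and viewed, and the job is handed in when it is done.

Besides the shell and the picture viewer there is one more tool, called after "Call:" as name(argument=value, ...) on one line, values as JSON. apply_moves: Moves the arm, as the interface text tells. Its arguments: {"type":"object","properties":{"moves":{"type":"array"},"newtons":{"type":"number"}},"required":["moves"]}

```bash
mkdir -p pics; cat > h.py <<'E'
from cell import *
import numpy as np, cv2
def snap(n,f):
    P=camera_params(n); im,d=snapshot(n); cv2.imwrite('pics/'+f+'.png',im[:,:,::-1]); np.savez('pics/'+f+'.npz',im=im,d=d,**{k:np.array(v) for k,v in P.items()}); return im,d,P
def world(P,d,fish=False):
    R=cv2.Rodrigues(np.array(P['rvec'],float))[0]; t=np.array(P['tvec'],float).reshape(3)
    v,u=np.mgrid[0:480,0:640].astype(float); x=(u-P['cx'])/P['fx']; y=(v-P['cy'])/P['fy']
    if fish:
        r=np.hypot(x,y)+1e-9; s=np.tan(r)/r; x=x*s; y=y*s
    c=np.stack([x*d,y*d,d],-1)
    return (c-t)@R
E
python3 - <<'E'
from h import *
for n in ('scene','top','wrist'):
    im,d,P=snap(n,n+'0'); print(n,P['tvec'],P['rvec'],P['fx'],(d>0).mean())
s=observe(); print(s['time_s'],s['eef_pos'],s['tcp_rot'],s['contact_force'],s['opening'])
E
```

```text
scene [-0.29871967 -0.29188679  1.31121859] [ 2.12340511  1.27737301 -0.49857883] 441.6104853263776 0.9961067708333333
top [0.03759901 0.59361634 0.99031891] [ 2.14924581 -2.15390345  0.15290896] 543.5368923778057 0.9960319010416666
wrist [-0.54938192 -0.03269358  0.37942798] [-2.37076512  1.69559885  0.23176793] 371.64829954431775 0.9871809895833333
0.15 [ 0.17809322 -0.52013065  0.23084598] [[ 3.23834046e-01 -9.46113889e-01 -1.40551707e-04]
 [-9.46113245e-01 -3.23833993e-01  1.12800288e-03]
 [-1.11273461e-03 -2.32307905e-04 -9.99999354e-01]] [-0.06729456 -0.85784018  0.91920938] 1.001167441551661
```

View pics/top0.png

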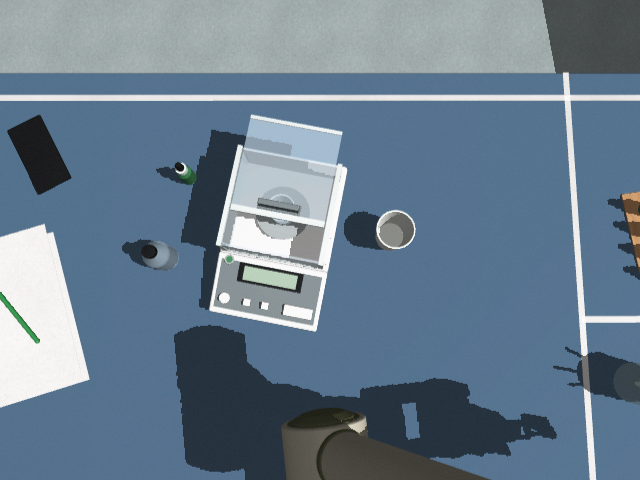

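View pics/scene0.png

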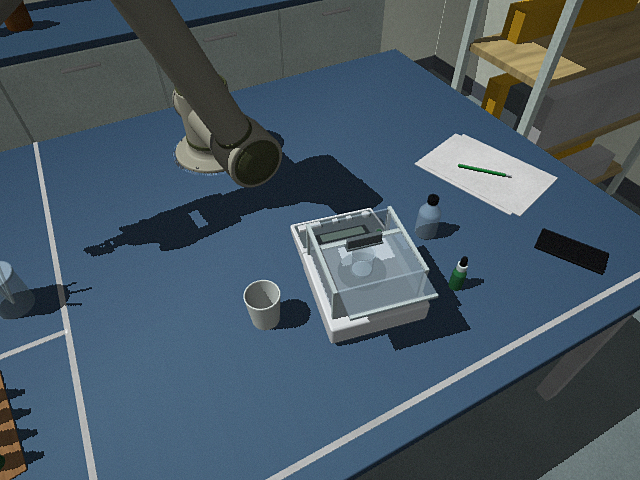

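View pics/wrist0.png

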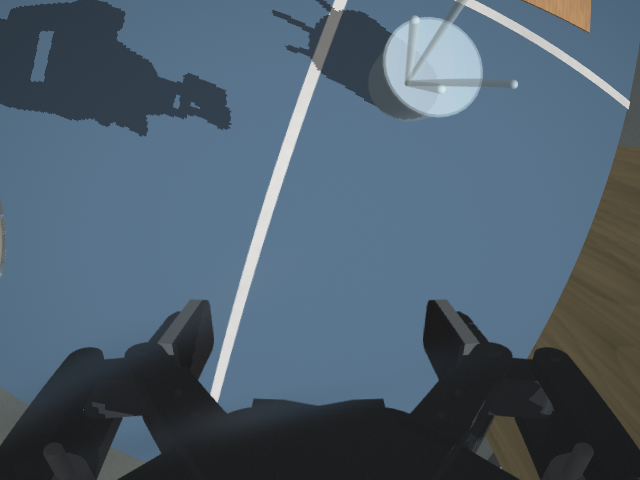

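The top view shows the ON key at about (224,298), the small keys at (247,302) and (264,306), TARE at (298,312) and the handle at (278,205). The cup is at (395,230), the dropper at (185,172) and the bottle at (158,255). Next I turn these into world points.

```bash
cat >> h.py <<'E'
def ray(P,u,v,z):
    R=cv2.Rodrigues(np.array(P['rvec'],float))[0]; t=np.array(P['tvec'],float).reshape(3)
    d=R.T@np.array([(u-P['cx'])/P['fx'],(v-P['cy'])/P['fy'],1]); c=-R.T@t
    return c+d*(z-c[2])/d[2]
E
python3 - <<'E'
from h import *
P=np.load('pics/top0.npz'); im=P['im'];W=world(P,P['d'])
hsv=cv2.cvtColor(im,cv2.COLOR_RGB2HSV)
m=((hsv[...,2]>200)&(hsv[...,1]<40)).astype(np.uint8)
m2=np.zeros_like(m); m2[285:325,214:320]=m[285:325,214:320]
n,l,s,c=cv2.connectedComponentsWithStats(m2,connectivity=4)
K={}
for i in range(1,n):
    if s[i,4]>15: print('key',c[i].round(1),s[i],W[l==i].mean(0).round(4),np.round(ray(P,*c[i],.0555),4)); K[i]=c[i]
g=((hsv[...,2]<110)&(W[...,2]>.15)&(W[...,2]<.19)).astype(np.uint8); g[:190]=0;g[222:]=0;g[:,:245]=0;g[:,310:]=0
n,l,s,c=cv2.connectedComponentsWithStats(g)
for i in range(1,n):
    if s[i,4]>15:
        Q=W[l==i]; print('handle',c[i].round(1),s[i],Q.mean(0).round(4),Q.min(0).round(4),Q.max(0).round(4)); 
        print(cv2.minAreaRect(np.argwhere(l==i)[:,::-1].astype(np.float32)),np.round(ray(P,*c[i],.172),4))
for u,v in [(395,215),(182,165),(150,250),(248,120),(340,133)]: print(u,v,W[v,u].round(3))
big=cv2.resize(im[100:340,190:360],None,fx=2.5*1.3,fy=2.5,interpolation=2)
big=cv2.resize(im[180:335,200:350],None,fx=3.8,fy=3.8,interpolation=cv2.INTER_CUBIC)
cv2.imwrite('pics/z.png',big[:,:,::-1])
E
```

```text
key [214.6 290.3] [214 285   3  15  27] [0.5045 0.2349 0.0513] [0.5043 0.2341 0.0555]
key [288.4 285.8] [278 285  18   4  38] [0.5121 0.0975 0.0592] [0.5124 0.0977 0.0555]
key [317.  311.4] [313 292   7  33 107] [0.4649 0.0449 0.0691] [0.4652 0.0449 0.0555]
key [224.  297.5] [219 293  11  11  90] [0.491  0.2163 0.056 ] [0.491  0.2164 0.0555]
key [246.3 302. ] [243 299   8   7  45] [0.4827 0.1751 0.0562] [0.4827 0.1752 0.0555]
key [264.3 305.5] [261 302   8   8  46] [0.4762 0.1418 0.0562] [0.4763 0.1419 0.0555]
key [297.4 311.9] [283 305  30  15 297] [0.4645 0.0809 0.0561] [0.4645 0.081  0.0555]
key [254.5 316.4] [214 306  93  19 440] [0.4564 0.1611 0.0444] [0.4564 0.1597 0.0555]
handle [278. 208.] [258 203  41  11 110] [0.6367 0.1098 0.1641] [0.6303 0.0759 0.151 ] [0.6444 0.1449 0.1755]
((277.90435791015625, 208.04196166992188), (40.95541000366211, 3.1281356811523438), 10.007979393005371) [0.6351 0.1092 0.172 ]
395 215 [ 0.644 -0.102  0.06 ]
182 165 [0.733 0.293 0.09 ]
150 250 [0.572 0.337 0.117]
248 120 [0.852 0.185 0.002]
340 133 [0.772 0.004 0.151]
```

View pics/z.png

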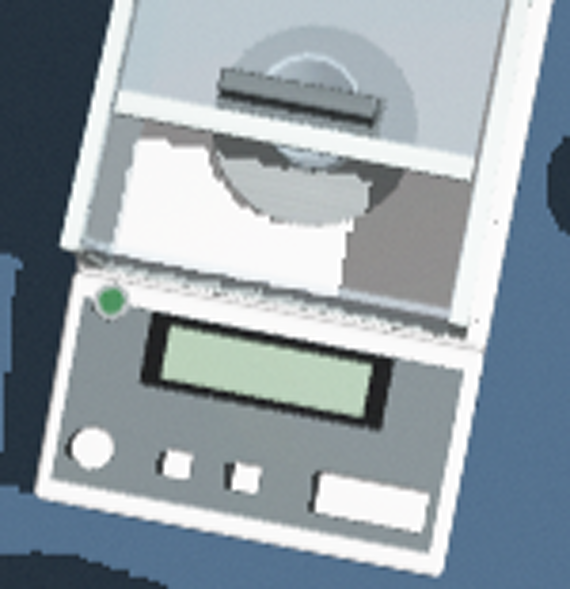

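Keys measure 138 mm ON to TARE, which matches the given 76+62. The top height is about 56 mm and the yaw about -11°. The handle centre is about (0.643, 0.107). I'll turn the tool so its x is along the balance's -y, close the fingers and travel to above the ON key.

Call:
apply_moves(moves=[0,0,0,0.131,-1,0,0,0,0.131,-1,0,0,0,0.131,-1,0,0,0,0.131,-1,-0.045,-0.0096,0,0,-1,-0.045,-0.0096,0,0,-1,-0.045,-0.0096,0,0,-1,-0.045,-0.0096,0,0,-1,-0.045,-0.0096,0,0,-1,-0.045,-0.0096,0,0,-1,-0.045,-0.0096,0,0,-1,-0.045,-0.0096,0,0,-1,-0.045,-0.0096,0,0,-1,-0.045,-0.0096,0,0,-1,-0.045,-0.0096,0,0,-1,-0.045,-0.0096,0,0,-1,-0.045,-0.0096,0,0,-1,-0.045,-0.0096,0,0,-1,-0.045,-0.0096,0,0,-1], newtons=30)

```text
time_s: 2.05
eef_pos: [0.4711, 0.1299, 0.2307]
tcp_rot: [[-0.225, -0.974, 0.0], [-0.974, 0.225, 0.006], [-0.006, 0.001, -1.0]]
contact_force: [1.3, -0.4, -0.7]
opening: 0.001
```

Call:
apply_moves(moves=[-0.03,0,0,-0.034,-1,-0.03,0.0005,0,0,-1,-0.028,0.0005,0.03,0,-1,0,0,0.04,0,-1,0,0,0.02,0,-1,0,0,0,0,-1])

```text
time_s: 2.65
eef_pos: [0.4891, 0.2271, 0.137]
tcp_rot: [[-0.182, -0.983, 0.001], [-0.983, 0.182, 0.006], [-0.007, 0.0, -1.0]]
contact_force: [0.2, 0.2, 0.6]
opening: 0.001
```

```bash
python3 - <<'E'
from h import *
s=observe(); print(s['time_s'],s['eef_pos'].round(4),s['tcp_rot'].round(3).tolist(),s['contact_force'].round(2))
im,d,P=snap('wrist','w1'); 
E
```

```text
2.65 [0.4891 0.2271 0.137 ] [[-0.182, -0.983, 0.001], [-0.983, 0.182, 0.006], [-0.007, 0.0, -1.0]] [0.2  0.23 0.56]
```

View pics/w1.png

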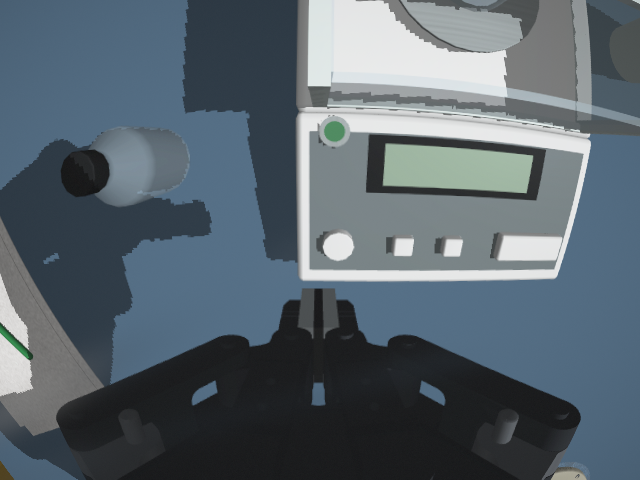

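The wrist view shows the ON key at (338,245), right of the fingertips at (318,295). I measure all the keys once more from here.

```bash
python3 - <<'E'
from h import *
P=np.load('pics/w1.npz'); im=P['im'];W=world(P,P['d'],True)
hsv=cv2.cvtColor(im,cv2.COLOR_RGB2HSV)
m=((hsv[...,2]>200)&(hsv[...,1]<40)).astype(np.uint8)
m2=np.zeros_like(m); m2[228:262,318:566]=m[228:262,318:566]
n,l,s,c=cv2.connectedComponentsWithStats(m2,connectivity=4)
for i in range(1,n):
    if s[i,4]>100: print('key',c[i].round(1),s[i],W[l==i].mean(0).round(4))
E
```

```text
key [562.  249.6] [557 232   9  30 114] [0.4558 0.0452 0.0467]
key [338.1 246.3] [323 233  31  28 639] [0.4924 0.2149 0.0553]
key [529.6 247.8] [ 499  236   63   24 1359] [0.4666 0.0811 0.0558]
key [403.7 246.9] [395 239  19  17 297] [0.4842 0.1735 0.0549]
key [452.9 247.5] [444 240  19  16 256] [0.4777 0.1403 0.0549]
```

Call:
apply_moves(moves=[0.011,-0.002,0.02,0,-1,0,0,0.02,0,-1,0,0,0.02,0,-1,0,0,0,0,-1,0,0,0,0,-1])

```text
time_s: 3.2
eef_pos: [0.4942, 0.2156, 0.0843]
tcp_rot: [[-0.183, -0.983, 0.015], [-0.983, 0.183, 0.009], [-0.012, -0.013, -1.0]]
contact_force: [-0.3, 0.4, -0.2]
opening: -0.001
```

Call:
apply_moves(moves=[0,0.004,0.01,0,-1,0,0,0.01,0,-1,0,0,0,0,-1,0,0,0,0,-1])

```text
time_s: 3.6
eef_pos: [0.4918, 0.2169, 0.066]
tcp_rot: [[-0.183, -0.983, 0.021], [-0.983, 0.183, 0.01], [-0.014, -0.018, -1.0]]
contact_force: [0.4, -0.3, -0.1]
opening: 0.001
```

Call:
apply_moves(moves=[0,0,0.004,0,-1,0,0,0.003,0,-1,0,0,0,0,-1])

```text
time_s: 3.9
eef_pos: [0.4922, 0.2171, 0.0588]
tcp_rot: [[-0.183, -0.983, 0.021], [-0.983, 0.183, 0.01], [-0.014, -0.019, -1.0]]
contact_force: [-0.5, -0.2, -0.0]
opening: 0.001
```

Call:
apply_moves(moves=[0,0,0.002,0,-1,0,0,0,0,-1])

```text
time_s: 4.1
eef_pos: [0.4925, 0.2171, 0.0568]
tcp_rot: [[-0.183, -0.983, 0.022], [-0.983, 0.183, 0.01], [-0.014, -0.019, -1.0]]
contact_force: [1.1, -0.5, 0.6]
opening: -0.002
```

Call:
apply_moves(moves=[0,0,0.002,0,-1,0,0,0,0,-1])

```text
time_s: 4.3
eef_pos: [0.4929, 0.2171, 0.0551]
tcp_rot: [[-0.183, -0.983, 0.023], [-0.983, 0.183, 0.01], [-0.014, -0.021, -1.0]]
contact_force: [-1.1, -0.2, 2.6]
opening: -0.002
```

Call:
apply_moves(moves=[0,0,0.002,0,-1,0,0,0,0,-1])

```text
time_s: 4.5
eef_pos: [0.4932, 0.2171, 0.0534]
tcp_rot: [[-0.183, -0.983, 0.024], [-0.983, 0.183, 0.01], [-0.015, -0.021, -1.0]]
contact_force: [-0.5, -1.2, 3.6]
opening: 0.002
```

Call:
apply_moves(moves=[0,0,0.002,0,-1,0,0,0,0,-1])

```text
time_s: 4.7
eef_pos: [0.4934, 0.217, 0.0523]
tcp_rot: [[-0.183, -0.983, 0.025], [-0.983, 0.183, 0.01], [-0.015, -0.023, -1.0]]
contact_force: [-2.3, -1.2, 6.3]
opening: 0.005
```

Call:
apply_moves(moves=[0,0,0.002,0,-1,0,0,0.001,0,-1])

```text
time_s: 4.9
eef_pos: [0.4936, 0.2171, 0.0519]
tcp_rot: [[-0.183, -0.983, 0.027], [-0.983, 0.183, 0.01], [-0.015, -0.024, -1.0]]
contact_force: [-6.0, -2.3, 15.7]
opening: 0.002
```

Call:
apply_moves(moves=[0,0,0.003,0,-1,0,0,0.002,0,-1])

```text
time_s: 5.1
eef_pos: [0.4936, 0.2171, 0.0516]
tcp_rot: [[-0.182, -0.983, 0.03], [-0.983, 0.182, 0.01], [-0.015, -0.028, -1.0]]
contact_force: [-9.7, -3.6, 26.2]
opening: -0.002
```

The key is bottomed: 4 mm of travel, then the force rose steeply. I release it and move up to view the handle.

Call:
apply_moves(moves=[0,0,-0.02,0,-1,0,0,-0.04,0,-1,0,0,-0.045,0,-1,0,0,-0.045,0,-1,0,0,-0.04,0,-1,0.03,-0.02,0,0,-1,0.03,-0.03,0,0,-1,0.025,-0.03,0,0,-1,0,0,0,0,-1,0,0,0,0,-1])

```text
time_s: 6.1
eef_pos: [0.5512, 0.1148, 0.2484]
tcp_rot: [[-0.179, -0.984, 0.027], [-0.984, 0.179, 0.011], [-0.016, -0.024, -1.0]]
contact_force: [-0.3, 0.5, -0.1]
opening: 0.002
```

```bash
python3 - <<'E'
from h import *
s=observe(); print(s['time_s'],s['eef_pos'].round(4),s['tcp_rot'].round(3).tolist(),s['contact_force'].round(2))
im,d,P=snap('wrist','w2'); W=world(P,d,True)
hsv=cv2.cvtColor(im,cv2.COLOR_RGB2HSV)
g=((W[...,2]>.158)&(W[...,2]<.185)&(W[...,0]>.55)).astype(np.uint8)
n,l,s,c=cv2.connectedComponentsWithStats(g)
for i in range(1,n):
    if s[i,4]>60:
        Q=W[l==i]; print(c[i].round(1),s[i],Q.mean(0).round(4),Q.min(0).round(4),Q.max(0).round(4))
E
```

```text
6.1 [0.5512 0.1148 0.2484] [[-0.179, -0.984, 0.027], [-0.984, 0.179, 0.011], [-0.016, -0.024, -1.0]] [-0.25  0.46 -0.05]
[305.  110.7] [ 246  101  118   20 2111] [0.6424 0.1079 0.1711] [0.6319 0.0734 0.158 ] [0.6536 0.1429 0.1743]
```

View pics/w2.png

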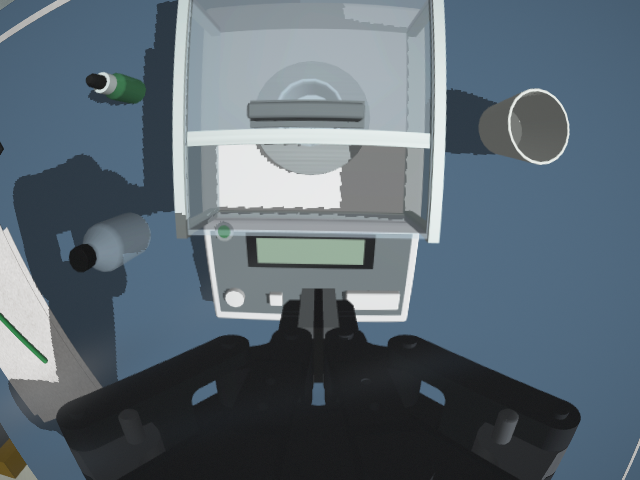

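The wrist view shows the handle at (305,111), with its centre at (0.6425, 0.108) and its top at z 0.172, as expected. I go over it to just behind it.

Call:
apply_moves(moves=[-0.002,-0.03,0,0,-1,-0.003,-0.03,0,0,-1,-0.002,-0.03,0,0,-1,-0.002,-0.024,0,0,-1,0,0,0,0,-1,0,0,0,0,-1])

```text
time_s: 6.75
eef_pos: [0.6642, 0.1106, 0.2497]
tcp_rot: [[-0.17, -0.985, 0.021], [-0.985, 0.171, 0.012], [-0.016, -0.019, -1.0]]
contact_force: [-0.1, -0.1, 0.4]
opening: 0.002
```

Call:
apply_moves(moves=[0.007,-0.009,0,0.022,-1,0,0,0.03,0,-1,0,0,0.03,0,-1,0,0,0.015,0,-1,0,0,0,0,-1,0,0,0,0,-1])

```text
time_s: 7.35
eef_pos: [0.6718, 0.1035, 0.1758]
tcp_rot: [[-0.195, -0.981, 0.024], [-0.981, 0.195, 0.012], [-0.017, -0.022, -1.0]]
contact_force: [-0.3, 0.6, 0.7]
opening: -0.003
```

Call:
apply_moves(moves=[0,0,0.01,0,-1,0,0,0.006,0,-1,0,0.005,0,0,-1,0,0,0,0,-1])

```text
time_s: 7.75
eef_pos: [0.6676, 0.1046, 0.1614]
tcp_rot: [[-0.195, -0.98, 0.029], [-0.981, 0.196, 0.012], [-0.017, -0.026, -1.0]]
contact_force: [-0.6, -0.3, -0.5]
opening: 0.001
```

Call:
apply_moves(moves=[0,0.004,0,0,-1,0,0.004,0,0,-1,0,0.004,0,0,-1,0,0.004,-0.0005,0,-1])

```text
time_s: 8.15
eef_pos: [0.6514, 0.1079, 0.1623]
tcp_rot: [[-0.195, -0.98, 0.032], [-0.981, 0.196, 0.012], [-0.018, -0.029, -0.999]]
contact_force: [1.3, -0.6, -1.6]
opening: 0.002
```

Call:
apply_moves(moves=[0,0.004,0.001,0,-1,0,0.004,0.001,0,-1,0,0.004,0,0,-1,0,0.004,0,0,-1,0,0.004,0,0,-1])

```text
time_s: 8.65
eef_pos: [0.6309, 0.112, 0.1608]
tcp_rot: [[-0.196, -0.98, 0.035], [-0.981, 0.196, 0.011], [-0.018, -0.032, -0.999]]
contact_force: [2.1, -0.0, 0.6]
opening: -0.002
```

```bash
python3 - <<'E'
from h import *
s=observe(); print(s['time_s'],s['eef_pos'].round(4),s['contact_force'].round(2))
im,d,P=snap('top','t2'); cv2.imwrite('pics/t2z.png',cv2.resize(im[100:335,190:360],None,fx=2.5,fy=2.5,interpolation=2)[:,:,::-1])
snap('scene','s2')
E
```

```text
8.65 [0.6309 0.112  0.1608] [ 2.12 -0.02  0.62]
```

View pics/s2.png

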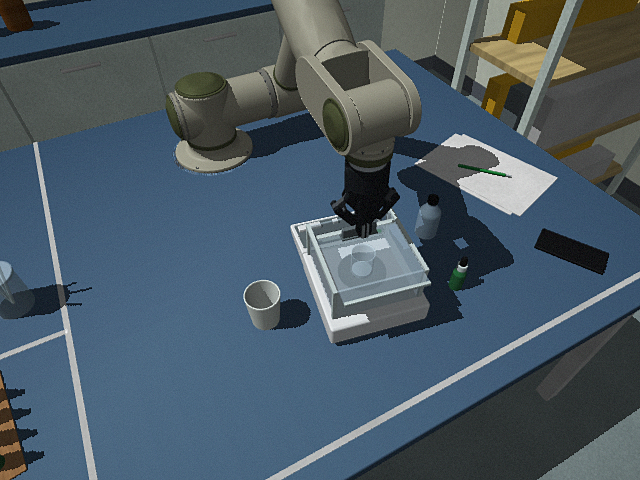

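The scene view shows the fingers at (365,230), behind the strip at (360,235), and the glass has moved. I keep pushing gently.

Call:
apply_moves(moves=[0,0.004,0,0,-1,0,0.004,0,0,-1,0,0.004,0,0,-1,0,0.004,0,0,-1,0,0.004,0,0,-1,0,0.003,0,0,-1])

```text
time_s: 9.35
eef_pos: [0.6067, 0.1168, 0.1602]
tcp_rot: [[-0.195, -0.98, 0.036], [-0.981, 0.196, 0.011], [-0.018, -0.033, -0.999]]
contact_force: [1.9, -0.4, 1.4]
opening: -0.001
```

Call:
apply_moves(moves=[0,0.002,0,0,-1,0,0.002,0,0,-1,0,0.002,0,0,-1])

```text
time_s: 9.65
eef_pos: [0.6002, 0.1181, 0.1601]
tcp_rot: [[-0.195, -0.98, 0.036], [-0.981, 0.196, 0.011], [-0.018, -0.033, -0.999]]
contact_force: [1.8, -0.0, 0.4]
opening: 0.001
```

Call:
apply_moves(moves=[0,0.002,0,0,-1,0,0.002,0,0,-1,0,0.002,0,0,-1])

```text
time_s: 9.95
eef_pos: [0.5981, 0.1185, 0.1603]
tcp_rot: [[-0.196, -0.979, 0.047], [-0.98, 0.197, 0.01], [-0.019, -0.044, -0.999]]
contact_force: [13.3, -0.8, -4.4]
opening: 0.001
```

The end stop is reached: motion halted and the force rose to 13 N. I back off, lift, and head towards TARE.

Call:
apply_moves(moves=[0,-0.006,0,0,-1,0,-0.006,0,0,-1,0,0,-0.03,0,-1,0,0,-0.04,0,-1,0,0,-0.01,0,-1,0.02,0.03,0,0,-1,0.02,0.04,0,0,-1,0.02,0.04,0,0,-1,0.003,0.02,0,0,-1,0,0,0,0,-1,0,0,0,0,-1])

```text
time_s: 11.05
eef_pos: [0.4601, 0.0783, 0.2319]
tcp_rot: [[-0.196, -0.98, 0.03], [-0.98, 0.197, 0.012], [-0.018, -0.027, -0.999]]
contact_force: [-0.4, -0.7, 0.4]
opening: -0.005
```

```bash
python3 - <<'E'
from h import *
s=observe(); print(s['time_s'],s['eef_pos'].round(4),s['tcp_rot'].round(3).tolist(),s['contact_force'].round(2))
im,d,P=snap('wrist','w3'); W=world(P,d,True)
g=((W[...,2]>.158)&(W[...,2]<.185)&(W[...,0]>.55)).astype(np.uint8)
n,l,s,c=cv2.connectedComponentsWithStats(g)
for i in range(1,n):
    if s[i,4]>60:
        Q=W[l==i]; print(c[i].round(1),s[i],Q.mean(0).round(4),Q.min(0).round(4),Q.max(0).round(4))
E
```

```text
11.05 [0.4601 0.0783 0.2319] [[-0.196, -0.98, 0.03], [-0.98, 0.197, 0.012], [-0.018, -0.027, -0.999]] [-0.43 -0.66  0.38]
[212.3  77.1] [ 152   63  119   30 2365] [0.5814 0.1172 0.1704] [0.5715 0.0848 0.158 ] [0.5941 0.1543 0.175 ]
```

View pics/w3.png

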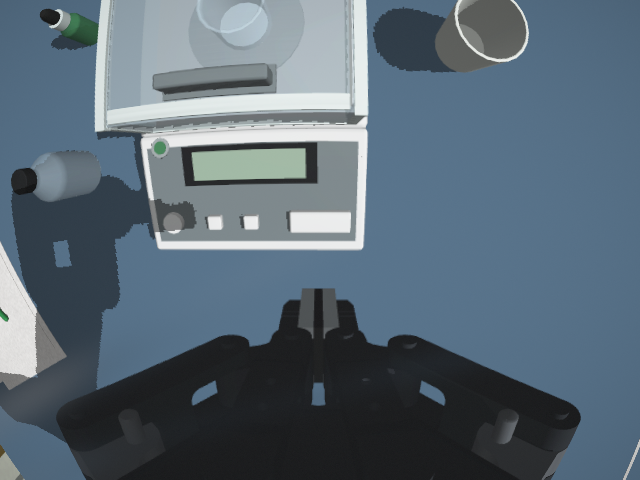

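The wrist view shows the handle at (212,77), centre (0.581, 0.117). That is 20 mm behind the front wall in balance x, i.e. fully shut, with the glass edge flush at the front. TARE is at (320,222). I descend onto it.

Call:
apply_moves(moves=[0,0,0.04,0,-1,0,0,0.045,0,-1,0,0,0.04,0,-1,0,0,0.025,0,-1,0,0,0.01,0,-1,0,0,0,0,-1,0,0,0,0,-1])

```text
time_s: 11.8
eef_pos: [0.4742, 0.0805, 0.0644]
tcp_rot: [[-0.195, -0.98, 0.033], [-0.981, 0.195, 0.012], [-0.018, -0.03, -0.999]]
contact_force: [0.4, -0.2, -0.4]
opening: -0.003
```

Call:
apply_moves(moves=[0,0.008,0,0,-1,0,0,0.003,0,-1,0,0,0.002,0,-1,0,0,0,0,-1])

```text
time_s: 12.2
eef_pos: [0.4676, 0.0824, 0.0607]
tcp_rot: [[-0.194, -0.98, 0.037], [-0.981, 0.195, 0.012], [-0.019, -0.034, -0.999]]
contact_force: [-0.2, -0.9, -0.0]
opening: 0.0
```

Call:
apply_moves(moves=[0,0,0.002,0,-1,0,0,0.002,0,-1,0,0,0,0,-1])

```text
time_s: 12.5
eef_pos: [0.4681, 0.0823, 0.0569]
tcp_rot: [[-0.194, -0.98, 0.039], [-0.981, 0.195, 0.012], [-0.019, -0.036, -0.999]]
contact_force: [-0.3, 0.2, 0.2]
opening: 0.001
```

Call:
apply_moves(moves=[0,0,0.002,0,-1,0,0,0.002,0,-1,0,0,0,0,-1])

```text
time_s: 12.8
eef_pos: [0.4689, 0.0822, 0.0531]
tcp_rot: [[-0.194, -0.98, 0.04], [-0.981, 0.195, 0.012], [-0.019, -0.037, -0.999]]
contact_force: [-0.8, 0.0, 4.2]
opening: 0.001
```

Call:
apply_moves(moves=[0,0,0.002,0,-1,0,0,0.002,0,-1,0,0,0.001,0,-1])

```text
time_s: 13.1
eef_pos: [0.4693, 0.0822, 0.0519]
tcp_rot: [[-0.193, -0.98, 0.043], [-0.981, 0.194, 0.011], [-0.019, -0.041, -0.999]]
contact_force: [-7.5, -0.7, 20.0]
opening: -0.0
```

Call:
apply_moves(moves=[0,0,0.003,0,-1,0,0,0.003,0,-1])

```text
time_s: 13.3
eef_pos: [0.4694, 0.0823, 0.0511]
tcp_rot: [[-0.192, -0.98, 0.047], [-0.981, 0.193, 0.01], [-0.019, -0.045, -0.999]]
contact_force: [-16.6, -1.3, 52.9]
opening: 0.004
```

TARE is bottomed, firmer than I wanted (53 N at the fingertips). I release it and clear away.

Call:
apply_moves(moves=[0,0,-0.02,0,-1,0,0,-0.04,0,-1,0,0,-0.045,0,-1,0,0,-0.045,0,-1,0,0,-0.03,0,-1,0.02,0.02,0,0,-1,0,0,0,0,-1,0,0,0,0,-1])

```text
time_s: 14.1
eef_pos: [0.4355, 0.0646, 0.2375]
tcp_rot: [[-0.192, -0.98, 0.047], [-0.981, 0.192, 0.01], [-0.019, -0.045, -0.999]]
contact_force: [0.3, -0.6, 0.6]
opening: 0.0
```

```bash
python3 - <<'E'
from h import *
s=observe(); print(s['time_s'],s['eef_pos'].round(4),s['contact_force'].round(2))
im,d,P=snap('wrist','w4'); W=world(P,d,True)
g=((W[...,2]>.158)&(W[...,2]<.185)&(W[...,0]>.55)).astype(np.uint8)
n,l,s,c=cv2.connectedComponentsWithStats(g)
for i in range(1,n):
    if s[i,4]>60: print('handle',W[l==i].mean(0).round(4))
hsv=cv2.cvtColor(im,cv2.COLOR_RGB2HSV)
m=((hsv[...,2]>200)&(hsv[...,1]<40)&(W[...,2]>.0505)&(W[...,2]<.06)&(W[...,0]>.45)).astype(np.uint8)
n,l,s,c=cv2.connectedComponentsWithStats(m,connectivity=4)
for i in range(1,n):
    if s[i,4]>60: print(c[i].round(0),s[i,4],W[l==i].mean(0).round(4))
snap('top','t4')
E
```

```text
14.1 [0.4355 0.0646 0.2375] [ 0.28 -0.62  0.61]
handle [0.5809 0.1169 0.1697]
[341. 157.] 446 [0.4971 0.0365 0.0553]
[135. 165.] 200 [0.5332 0.2286 0.0554]
[300. 201.] 1186 [0.4658 0.0789 0.055 ]
[157. 199.] 128 [0.496  0.2129 0.0559]
[232. 201.] 163 [0.4776 0.1397 0.0549]
[197. 202.] 159 [0.4841 0.173  0.055 ]
```

View pics/w4.png

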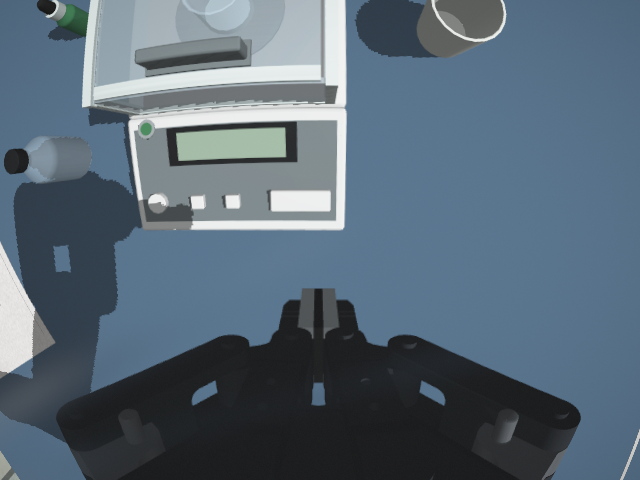

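View pics/t4.png

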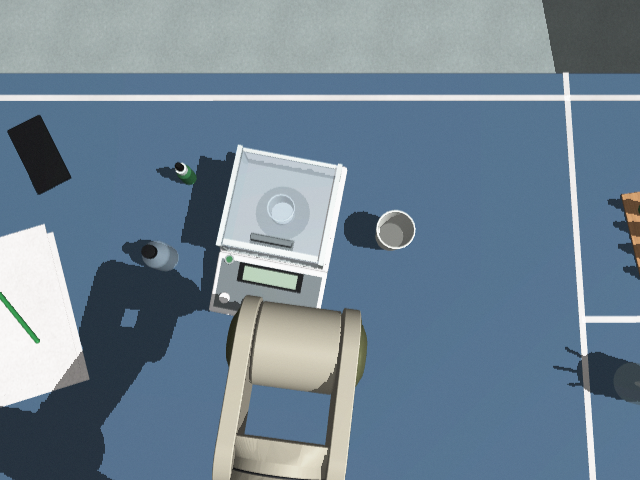

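The top view shows the glass flush with both ends of the shield. The beaker at (282,209), the dropper, the bottle and the cup are at their original pixels, and all the keys are up. I'm handing in.

```bash
python3 -c "
from cell import *
print(hand_in())"
```

```text
the job is handed in; nothing more can be done
None
```

The balance is ready for weighing and the job is handed in, finished at about 14 s of the 48 s allowed. No verdict was reported.

- **ON key:** I pressed it with the closed fingertips until it bottomed. It moved about 4 mm, then the force rose steeply to about 26 N. I then let it come up.
- **Sliding top:** I pushed the handle from behind with about 2 N, without gripping it. It moved about 62 mm to the end stop, where the force reached 13 N. The handle ended at the position expected for fully shut.
- **TARE key:** I pressed it only after the top was shut, until it bottomed, and let it come up. The last step pressed it to about 53 N at the fingertips, which is harder than needed. That is below the 120 N wrist limit, and only the fingertips should have been in contact, so the 40 N limit on the gripper's body should not apply.

**Last checks:** The glass was flush at both ends of the shield and the two square keys had not been pressed. TARE and the square keys stood at the same 55–56 mm as before. The ON key, half in shadow, read about 56 mm. The beaker, dropper bottle, capped bottle and cup were in the same places in the top view, and the arm was clear with no contact force. No check failed or disagreed.

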